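Let the drum filter back and lock it with the pawl

ROBOT

A 6-joint arm with a two-finger parallel gripper is mounted at the origin on the work surface. World frame = base frame: x ahead of the robot, y to its left, z up, the work surface at z = 0. Lengths are in m, angles in rad, forces in N, time in s.
With the tool pointing down it reaches from about 0.35 to 0.8 m from the base axis. Payload 7.3 kg.
Tool frame: the origin (TCP) lies at the centre of the arm's flange, where the gripper is bolted on; the fingertips stand 173 mm ahead of it and the grasp point (between the pads) lies 155 mm ahead of it; z points along the fingers, y is the line along which they close (so a half turn about z gives the same grasp; the last joint's range is limited). The gripper opens to 85 mm and grips with 20 to 120 N. Pads are 22 mm wide; open, the fingers measure 114 mm over their backs; the gripper's body (76 mm by 85 mm) begins 54 mm behind the grasp point. The pads swing forward as they close: fully open they stand 13 mm farther back than shut.
Start: joints at [-1.263, 0.342, 1.524, -0, 1.275, -0.146], TCP at [0.23, -0.472, 0.405] pointing down, gripper open.
Joint ranges: [-2.53, 2.53], [-0.77, 2.02], [0.04, 2.7], [-1, 4.14], [0.28, 2.66], [-3.11, 3.11]. Speed limits (rad/s): [2.57, 2.57, 3.14, 3.14, 3.14, 3.14].

INTERFACE

Orientations are given as a unit quaternion [w, x, y, z].
In Python, from cell import * gives the robot as it stands. The module is installed in compiled form; this text tells all that it offers.
- The arm moves only by the shell command python3 -m creep 'ROWS' [FORCE]. ROWS is JSON, one flat list of numbers, 5 for each row, row after row: the shift along the world's x, y, z in m, then the turn about the world's z in rad, then the gripper command: -1 is shut, 1 is fully open, values between are in proportion. A call has 1 to 8 rows; each row is the pose to reach, as a shift and turn from the pose commanded when the call began; what a row does not reach only later rows make up. A row lasts 1/8 s, in which the tool goes at most 62.5 mm and 10.7 degrees, less where a joint would pass 70% of its speed; a pose out of reach is approached as far as the arm can. A call with a gripper value outside its range is refused whole. The fingers move at their own pace and stop on an object; FORCE is the grip in N (left out, the last holds). Time passes only in rows, so rows that repeat a pose let the fingers close. It gives the time, the measured TCP pose, the force, the opening and the grip force at its end, in the units of the state.
- state(): the state, without advancing time (a new reading comes with each control period).
- get_image(name): name is "scene" or "top"; returns the picture (400x640x3 uint8, red, green, blue); there is no depth.
- get_calibration(name): a dict with "mtx" (3x3 intrinsics, pixels), "dist" ([k1, k2, p1, p2, k3] as OpenCV has them; the pictures are not rectified), "extrinsics" (4x4, takes a point from camera to world coordinates). Camera axes: x right, y down, z forward; pixel columns grow to the right and rows downward; lengths in m; the calibration is good to about 2 mm. A picture is of the moment at which its call begins. get_calibration takes no time and is no camera call.
- sign_off(): hands the job in; it is judged then, once.
The state is a dict: "clock": time; "joints": joint angles; "qvel": joint speeds; "tau": joint torques, N m; "tool_pos": TCP position; "tcp_rot": TCP orientation; "ft_force": force on the tool from outside, world axes, zero at the start; "torque": the same for the moment, N m; "grip_width": finger opening in m; "grip_force": force on a finger pad.
Only numpy, scipy, OpenCV 4.12 (cv2) and the standard library are available. Lean on these libraries where they do the work, as an engineer would, in place of code of your own. Each camera call takes 0.05 s, during which the arm holds its last target. There are 200 camera calls.

TASK

Press down gently on the round pad at the tail of the filter's ratchet pawl, no harder than it takes to lift its nose clear of the toothed wheel, and let the drum turn back by itself, without touching wheel or drum, until its handle has nearly come up to the pointer post at the top. Then let the pawl drop so that it catches the wheel and locks the drum with the handle up at the pointer, as nearly in line as the teeth allow; leave everything else where it is.

Things in the scene. Friction and masses are not known exactly. Their poses are not given: they have to be found in the camera images.
- filter: Bench drum filter, fixed: grey tray 300 (x) x 340 (y) mm, 22 mm rim, two upright aluminium cheeks carrying a horizontal drum 104 mm across, 156 mm long. Origin under the tray's middle, z up, x from the pawl side to the far side, y along the axle, which is 95 mm above the origin.
- wheel_centre (a point): Centre of the steel ratchet wheel on the drum's -y end, outside the cheek: 100 mm across, 12 mm thick, 12 saw teeth about 12 mm deep. Wheel and drum turn together.
- wheel (a joint): Turn of wheel and drum, rad; 0 at the start, grows as they turn back. The pawl can hold them at 0, 0.524, 1.047, 1.571 ... With the pawl clear they turn back by themselves at about 0.4, later 0.28 rad/s, to an end at 3.4; they cannot be wound up again without touching them. A pawl dropped between two of these values slides in and catches at the next; best dropped about half-way.
- pawl (a joint): Tilt of the pawl, rad. 0: its nose rests at the bottom of a tooth gap. Positive: tail pressed down, nose up. The nose clears the tooth tips from about 0.215; a hard stop is at 0.265. A spring drives it back to 0: it stays up only while pressed.
- pawl_pivot (a point): Pivot of the pawl, 147 mm above the bench. The pawl is a dark steel seesaw bar 12 mm wide in the wheel's plane: nose 52 mm from the pivot towards filter +x, resting in a tooth gap on top of the wheel; tail stepped 12 mm lower, reaching 70 mm towards -x, out over the tray.
- pawl_tail (a point): Point on the top of the pawl's tail bar (138.5 mm above the bench), 55 mm from the pivot, straight under a round flat steel pad 26 mm across. The pad's adjusting screw is set at random: the pad's top is anywhere from 7.5 to 25.5 mm above this point, to be found by touch. It goes down 12 mm to nose clear, 14.5 mm to the stop. Push: 4 N at first, 6 to 9 on the way, about 6 when clear; over 18 N bends the pawl.
- drum_handle (a point): Middle of the top of the drum's steel bridge handle: 52 mm long along the axle, 12 mm wide, standing 28 mm off the drum, 80 mm from the axle, at y = 46 mm of the filter. It starts 57 to 126 degrees (varies) over from the top towards filter +x and comes up and back towards -x as the wheel turns back, by the same angle; some tooth always brings it within 15 degrees of the top.
- pointer (a point): Top of the slim steel pointer post, 10 mm wide, on the +y cheek: 172 mm above the bench, straight over the axle, at y = 88 mm of the filter.
- coupling: Bystander: loose white pipe coupling, 38 mm across, 24 mm high, on the filter's tray. Origin under its middle.
- spanner: Bystander: loose spanner, 150 mm long, lying on the filter's tray beyond the drum. Origin under its middle, x along it.
- beaker: Bystander: loose glass beaker, 72 mm across, 90 mm high. Origin under its middle.
- wash_bottle: Bystander: loose white bottle, 60 mm across, 160 mm high. Origin under its middle.
- feed_jar: Bystander: loose clear jar, 64 mm across, 85 mm high. Origin under its middle.
- bowl: Bystander: loose white bowl, 110 mm across, 40 mm high. Origin under its middle.
- screwdriver: Bystander: loose screwdriver, 180 mm long. Origin under its middle, x along it.

How it is judged:
By the outcome, as a careful person would: the job done as asked, in the order asked, and still so for the second after the job is handed in, with the robot touching nothing.
It also fails if it takes over 48 s, if anything falls off the work surface, if the arm or the gripper's body presses on something with over 40 N, if the wrist force passes 120 N, or if a joint passes its speed limit or range.

## Working session

There is one attempt and no reset: what is moved stays moved. The work goes in short steps, Python scripts to look and compute and a shell command to move; the robot and the scene stay as the last step left them, time stands still between calls to the robot, and variables do not carry over. Pictures are saved under pics/ and viewed, at most 10 in all, crops included, and the job is handed in when it is done.

```bash
mkdir -p pics; python3 - <<'E'
from cell import *
import cv2
for n in("scene","top"):
    cv2.imwrite(f"pics/{n}0.png",cv2.cvtColor(get_image(n),cv2.COLOR_RGB2BGR))
    c=get_calibration(n);print(n,c["mtx"],c["dist"],c["extrinsics"])
s=state();print(s)
E
```

```text
scene [[458.49709119   0.         319.08133627]
 [  0.         458.49709119 204.69143075]
 [  0.           0.           1.        ]] [-0.06076342  0.          0.          0.          0.        ] [[-0.72792391  0.46408154 -0.50473271  1.14041804]
 [ 0.6856351   0.49867808 -0.53030621  0.6391028 ]
 [ 0.00559381 -0.73208504 -0.68119029  0.95587765]
 [ 0.          0.          0.          1.        ]]
top [[379.47445819   0.         320.82851031]
 [  0.         379.47445819 195.19408194]
 [  0.           0.           1.        ]] [-0.05818258  0.          0.          0.          0.        ] [[-0.00318667 -0.99680648  0.07979151  0.45695124]
 [-0.99978576  0.00480773  0.02013232 -0.00841579]
 [-0.02045164 -0.07971026 -0.99660825  1.24631689]
 [ 0.          0.          0.          1.        ]]
{'clock': 0.1, 'joints': array([-1.26299827e+00,  3.42638648e-01,  1.52493627e+00, -8.75294199e-06,
        1.27539491e+00, -1.46002965e-01]), 'qvel': array([-0.0003645 , -0.00253029, -0.00313377, -0.00054289, -0.00021703,
       -0.00223267]), 'tau': array([ 1.11444988e-03, -4.34448409e+01, -2.46490395e+01, -1.84850924e-04,
        4.65988938e-03, -1.88023949e-05]), 'tool_pos': array([ 0.23013093, -0.47173293,  0.40409761]), 'tcp_rot': array([-6.85997268e-04,  9.74367813e-01,  2.24959754e-01, -5.98166363e-05]), 'ft_force': array([-0.14740905,  0.38849702,  0.08771526]), 'torque': array([ 0.05649233, -0.0147274 ,  0.03934661]), 'grip_force': 0.0, 'grip_width': 0.08509809424128695}
```

View pics/scene0.png

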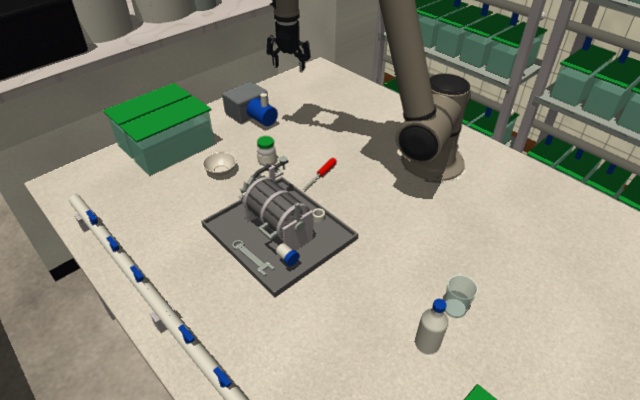

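View pics/top0.png

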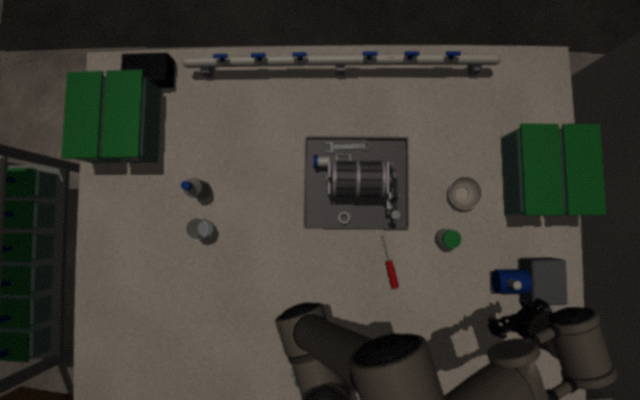

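The scene view shows the filter at about (280,235). The top view shows the tray spanning (305..408, 137..230), with the wheel near (390,185) and the pad near (395,214). Next I'll zoom in on both.

```bash
python3 - <<'E'
import cv2,numpy as np
a=cv2.imread("pics/top0.png")[130:240,295:415];a=cv2.convertScaleAbs(cv2.resize(a,None,fx=5,fy=5,interpolation=cv2.INTER_CUBIC),alpha=1.6)
cv2.imwrite("pics/topc.png",a)
b=cv2.imread("pics/scene0.png")[150:300,195:365];b=cv2.resize(b,None,fx=4,fy=4,interpolation=cv2.INTER_CUBIC);cv2.imwrite("pics/scenec.png",b)
E
```

```text
(no output)
```

View pics/topc.png

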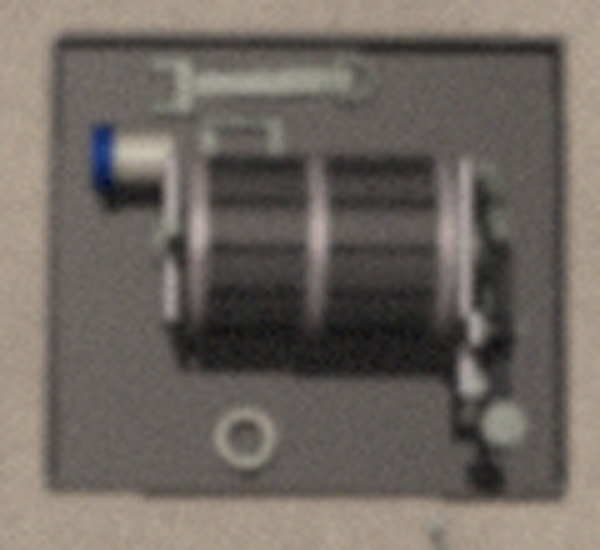

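View pics/scenec.png

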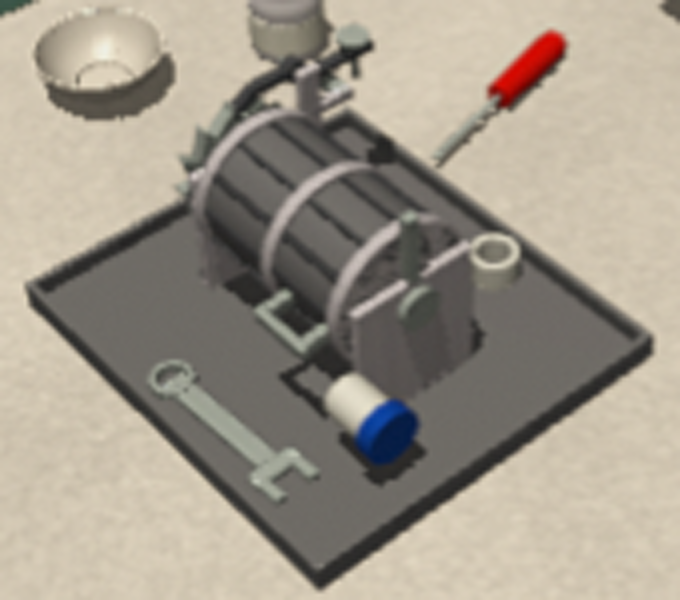

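In the crops, the pad centre is at (502,424) in top and (353,37) in scene. The handle bar is at about (243,126) in top and about (287,333) in scene. The tray rim corners in the top crop are (55,38), (562,42), (565,497) and (48,490).

```bash
cat > h.py <<'E'
from cell import *
import numpy as np,cv2
def ray(n,uv):
    c=get_calibration(n);E=np.array(c["extrinsics"])
    p=cv2.undistortPoints(np.array([[uv]],float),np.array(c["mtx"]),np.array(c["dist"]))[0,0]
    return E[:3,3],E[:3,:3]@np.array([p[0],p[1],1])
def onz(n,uv,z):
    o,d=ray(n,uv);return o+d*(z-o[2])/d[2]
def tri(a,b):
    (o1,d1),(o2,d2)=ray("top",a),ray("scene",b)
    s=np.linalg.lstsq(np.c_[d1,-d2],o2-o1,rcond=None)[0]
    p,q=o1+s[0]*d1,o2+s[1]*d2;return (p+q)/2,np.linalg.norm(p-q)
T=lambda u,v:((u+.5)/5-.5+295,(v+.5)/5-.5+130)
S=lambda u,v:((u+.5)/4-.5+195,(v+.5)/4-.5+150)
def proj(n,P):
    c=get_calibration(n);E=np.linalg.inv(np.array(c["extrinsics"]))
    return cv2.projectPoints(np.array([P],float),cv2.Rodrigues(E[:3,:3])[0],E[:3,3],np.array(c["mtx"]),np.array(c["dist"]))[0].ravel()
E
python3 - <<'E'
from h import *
np.set_printoptions(precision=4,suppress=True)
c=np.array([onz("top",T(*p),.022) for p in[(55,38),(562,42),(565,497),(48,490)]]);print(c)
print("sides",np.linalg.norm(c-np.roll(c,-1,0),axis=1))
cs=np.array([onz("scene",S(*p),.022) for p in[(320,575),(28,288),(345,112),(652,343)]]);print(cs,np.linalg.norm(cs-np.roll(cs,-1,0),axis=1))
O=(c.mean(0)+cs.mean(0))/2;print(c.mean(0),cs.mean(0))
for k in(c,cs):
    d=(k[0]-k[1])+(k[3]-k[2]);print("yaw",np.arctan2(-d[0],d[1]))
print("pad",tri(T(502,424),S(353,37)))
for z in(.146,.155,.164):print(onz("top",T(502,424),z),onz("scene",S(353,37),z))
d=(c[0]-c[1])+(c[3]-c[2])+(cs[0]-cs[1])+(cs[3]-cs[2]);yaw=np.arctan2(-d[0],d[1])
ex=np.array([np.cos(yaw),np.sin(yaw),0]);ey=np.array([-ex[1],ex[0],0]);O[2]=0
h,e=tri(T(243,126),S(287,333));print("handle",h,e)
for n,uv in(("top",T(243,126)),("scene",S(287,333))):
    o,dd=ray(n,uv);print("rays",n)
for q in(h,tri(T(502,424),S(353,37))[0]):
    r=q-O;print("filter",r@ex,r@ey,q[2],"ang",np.degrees(np.arctan2(r@ex,q[2]-.095)),np.hypot(r@ex,q[2]-.095))
E
```

```text
[[ 0.7463  0.0657  0.022 ]
 [ 0.7416 -0.2666  0.022 ]
 [ 0.4447 -0.262   0.022 ]
 [ 0.4506  0.0702  0.022 ]]
sides [0.3324 0.2969 0.3322 0.2958]
[[ 0.7505  0.072   0.022 ]
 [ 0.7453 -0.2664  0.022 ]
 [ 0.4508 -0.2634  0.022 ]
 [ 0.4559  0.077   0.022 ]] [0.3384 0.2946 0.3404 0.2946]
[ 0.5958 -0.0982  0.022 ] [ 0.6006 -0.0952  0.022 ]
yaw -0.015911271912440395
yaw -0.015175909227152987
pad (array([ 0.488 , -0.1996,  0.1517]), np.float64(0.0002541291564067578))
[ 0.4883 -0.2006  0.146 ] [ 0.4833 -0.2054  0.146 ]
[ 0.488  -0.1991  0.155 ] [ 0.4906 -0.196   0.155 ]
[ 0.4878 -0.1975  0.164 ] [ 0.4979 -0.1866  0.164 ]
handle [ 0.6731 -0.0532  0.088 ] 0.003821660954372149
rays top
rays scene
filter 0.0741782246184374 0.044639286904274836 0.08799147201496837 ang 95.39741336341463 0.07450857985534501
filter -0.1085842857763317 -0.1045781523687588 0.1516673745862931 ang -62.44109024456434 0.1224815841670058
```

The pad is at (0.489, -0.1995), z about 0.152. The handle is at about 95°, so the target is three teeth (1.571 rad), with the pawl dropped at about 1.3. Now I'll move over the pad with the gripper shut.

```bash
python3 -m creep '[0.04,0.04,0,0,-1, 0.08,0.085,0,0,-1, 0.12,0.127,0,0,-1, 0.16,0.17,0,0,-1, 0.2,0.212,0,0,-1, 0.235,0.25,0,0,-1, 0.259,0.272,0,0,-1, 0.259,0.272,-0.03,0,-1]' 20; python3 -m creep '[0,0,0,0,-1, 0,0,0,0,-1]'; python3 - <<'E'
from h import *
s=state();print(s)
cv2.imwrite("pics/s1.png",cv2.resize(cv2.cvtColor(get_image("scene"),cv2.COLOR_RGB2BGR)[80:300,195:365],None,fx=2.7,fy=2.7,interpolation=cv2.INTER_CUBIC))
E
```

```text
clock: 1.1
tool_pos: [0.491, -0.1982, 0.3758]
tcp_rot: [0.001, 0.974, 0.227, 0.002]
ft_force: [-0.1, -0.1, -0.5]
grip_width: 0.0003
grip_force: 0.0
clock: 1.35
tool_pos: [0.4891, -0.2002, 0.3753]
tcp_rot: [0.0, 0.974, 0.225, 0.0]
ft_force: [-0.4, -0.1, 0.3]
grip_width: 0.0001
grip_force: 0.0
{'clock': 1.35, 'joints': array([-5.33543805e-01,  3.73770929e-01,  1.56139201e+00, -1.10373329e-04,
        1.20604838e+00,  5.84057772e-01]), 'qvel': array([-0.00563701, -0.01105173, -0.01224756,  0.00132851, -0.00399093,
       -0.00079905]), 'tau': array([ 3.18306070e-01, -4.32643569e+01, -2.31612557e+01,  1.55962718e-02,
        2.00496661e-02, -2.85836704e-04]), 'tool_pos': array([ 0.48914848, -0.2002176 ,  0.3753299 ]), 'tcp_rot': array([1.68741940e-04, 9.74432039e-01, 2.24682357e-01, 1.02658187e-04]), 'ft_force': array([-0.43918418, -0.13332327,  0.28975045]), 'torque': array([ 0.0636697 , -0.06460634,  0.00036522]), 'grip_force': 0.0, 'grip_width': 0.00011679219874452442}
```

View pics/s1.png

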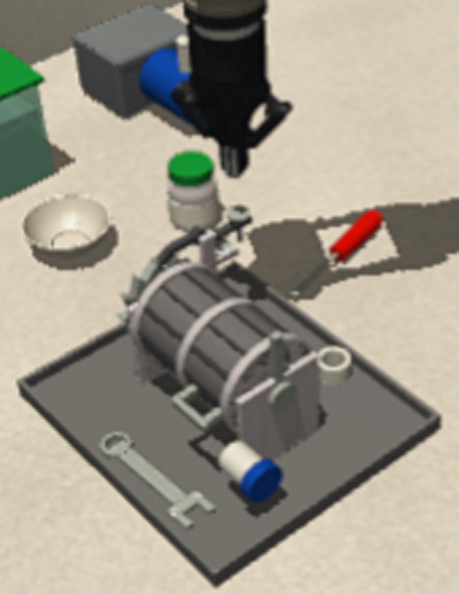

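The shut tips at (233,172) are directly above the pad at (238,213). Next is the descent to find contact.

```bash
python3 -m creep '[0,0,-0.015,0,-1, 0,0,-0.03,0,-1, 0,0,-0.033,0,-1, 0,0,-0.033,0,-1]' | grep -E 'pos|force'; for i in 1 2 3 4 5; do python3 -m creep '[0,0,-0.001,0,-1, 0,0,-0.002,0,-1]'| grep -E 'pos|ft'; done
```

```text
tool_pos: [0.4892, -0.1999, 0.3413]
ft_force: [-0.0, 0.6, -0.1]
grip_force: 0.0
tool_pos: [0.4893, -0.1999, 0.34]
ft_force: [0.3, 1.0, 0.9]
tool_pos: [0.4892, -0.1999, 0.3377]
ft_force: [0.4, 0.1, 0.1]
tool_pos: [0.4892, -0.1999, 0.3357]
ft_force: [-0.2, 0.9, -0.6]
tool_pos: [0.4892, -0.1999, 0.3336]
ft_force: [-0.1, 0.1, 0.7]
tool_pos: [0.4892, -0.1999, 0.3317]
ft_force: [0.8, 0.6, -0.8]
```

```bash
python3 -m creep '[0,0,-0.001,0,-1, 0,0,-0.002,0,-1]'| grep -E 'pos|ft'; python3 -m creep '[0,0,-0.001,0,-1, 0,0,-0.002,0,-1]'| grep -E 'pos|ft';python3 -m creep '[0,0,-0.001,0,-1, 0,0,-0.002,0,-1]'| grep -E 'pos|ft'
```

```text
tool_pos: [0.4892, -0.1999, 0.3297]
ft_force: [0.6, -0.2, -0.6]
tool_pos: [0.4892, -0.1999, 0.3277]
ft_force: [0.2, 0.2, -0.2]
tool_pos: [0.4892, -0.1999, 0.3257]
ft_force: [-0.7, -0.8, 0.3]
```

```bash
python3 -m creep '[0,0,-0.001,0,-1, 0,0,-0.002,0,-1]'| grep -E 'pos|ft'; python3 -m creep '[0,0,-0.001,0,-1, 0,0,-0.002,0,-1]'| grep -E 'pos|ft';python3 -m creep '[0,0,-0.001,0,-1, 0,0,-0.002,0,-1]'| grep -E 'clock|pos|ft'
```

```text
tool_pos: [0.4892, -0.1999, 0.3237]
ft_force: [-0.5, 0.5, 2.1]
tool_pos: [0.4891, -0.1999, 0.3225]
ft_force: [-3.2, 1.4, 7.7]
clock: 4.65
tool_pos: [0.4891, -0.1998, 0.3207]
ft_force: [-2.9, 1.7, 8.0]
```

Contact came at TCP z of about 0.3238, so the pad top is near 0.151, which agrees with the camera. The nose should clear at about 0.3118 and the stop is at 0.3093. I'll press to about 0.3108.

```bash
python3 -m creep '[0,0,-0.002,0,-1, 0,0,-0.004,0,-1, 0,0,-0.006,0,-1]'| grep -E 'clock|pos|ft'; python3 -m creep '[0,0,-0.001,0,-1, 0,0,-0.002,0,-1]'| grep -E 'clock|pos|ft'; python3 -m creep '[0,0,-0.001,0,-1, 0,0,-0.0015,0,-1]'| grep -E 'clock|pos|ft'
python3 - <<'E'
from h import *
cv2.imwrite("pics/s2.png",cv2.resize(cv2.cvtColor(get_image("scene"),cv2.COLOR_RGB2BGR)[150:300,195:365],None,fx=4,fy=4,interpolation=cv2.INTER_CUBIC))
print(state()["clock"])
a=cv2.imread("pics/scene0.png").astype(int);b=cv2.cvtColor(get_image("scene"),cv2.COLOR_RGB2BGR).astype(int)
print((abs(a-b).sum(2)>60)[190:250,230:300].sum())
E
```

```text
clock: 5.03
tool_pos: [0.4892, -0.1999, 0.3147]
ft_force: [-0.6, 1.1, 6.0]
clock: 5.28
tool_pos: [0.4894, -0.1999, 0.3126]
ft_force: [-0.5, 1.2, 6.7]
clock: 5.52
tool_pos: [0.4895, -0.1999, 0.3113]
ft_force: [-0.6, 1.7, 7.2]
5.575
644
```

View pics/s2.png

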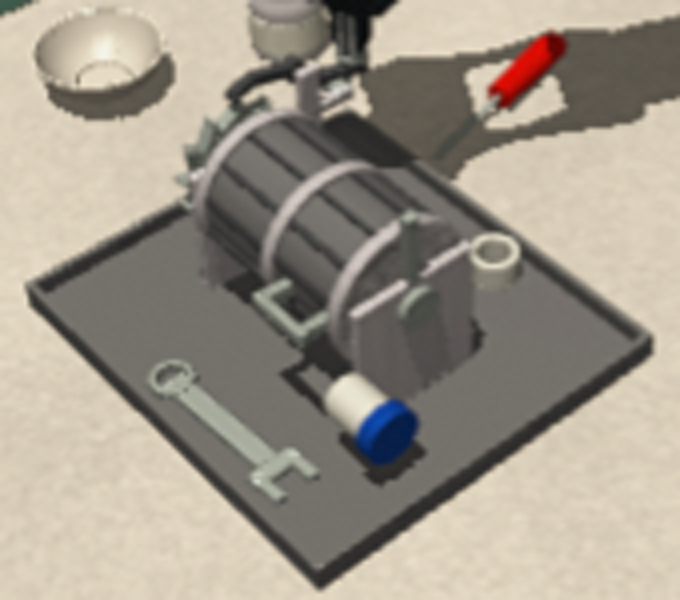

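The nose has lifted clear of the wheel. The handle bar has moved up from (287,333) to about (283,319), so the drum is turning. I'll hold for 1.5 s and measure again.

```bash
python3 -m creep '[0,0,-0.0005,0,-1, 0,0,-0.0005,0,-1, 0,0,-0.0005,0,-1, 0,0,-0.0005,0,-1, 0,0,-0.0005,0,-1, 0,0,-0.0005,0,-1, 0,0,-0.0005,0,-1, 0,0,-0.0005,0,-1]'| grep -E 'clock|pos|ft'; python3 -m creep '[0,0,0,0,-1, 0,0,0,0,-1, 0,0,0,0,-1, 0,0,0,0,-1]'| grep -E 'clock|pos|ft'
cat >> h.py <<'E'
O=np.array([.5982,-.0967,0]);yaw=-.0155
ex=np.array([np.cos(yaw),np.sin(yaw),0]);ey=np.array([-ex[1],ex[0],0])
def ang(uv,n="scene"):
    o,d=ray(n,uv);s=(.046-(o-O)@ey)/(d@ey);p=o+s*d-O
    return np.degrees(np.arctan2(p@ex,p[2]-.095)),np.hypot(p@ex,p[2]-.095)
def hp(deg):
    t=np.radians(deg);P=O+.08*np.sin(t)*ex+.046*ey+np.array([0,0,.095+.08*np.cos(t)])
    u,v=proj("scene",P);return (u-195+.5)*4-.5,(v-150+.5)*4-.5
E
python3 - <<'E'
from h import *
cv2.imwrite("pics/s3.png",cv2.resize(cv2.cvtColor(get_image("scene"),cv2.COLOR_RGB2BGR)[150:300,195:365],None,fx=4,fy=4,interpolation=cv2.INTER_CUBIC))
print(state()["clock"])
print(ang(S(287,333)),ang(S(283,319)))
for a in(105,100,95,90,85,60,50,40,30,20,10,5,0):print(a,hp(a))
E
```

```text
clock: 6.62
tool_pos: [0.4896, -0.1999, 0.3109]
ft_force: [-1.4, 1.0, 7.7]
clock: 7.12
tool_pos: [0.4896, -0.1999, 0.311]
ft_force: [-1.3, 2.1, 7.9]
7.175
(np.float64(95.6845480225059), np.float64(0.07320895853671401)) (np.float64(84.49246004964192), np.float64(0.07511647233355923))
105 (np.float64(283.1472637560778), np.float64(350.43322328685804))
100 (np.float64(280.52755958701096), np.float64(344.43576301141763))
95 (np.float64(278.60644884939416), np.float64(337.82228576836815))
90 (np.float64(277.4089919826813), np.float64(330.63933307873094))
85 (np.float64(276.95429367041584), np.float64(322.9398039389001))
60 (np.float64(286.0187117814942), np.float64(278.9424866870039))
50 (np.float64(294.7333507027172), np.float64(260.1655698863144))
40 (np.float64(306.00251250234146), np.float64(241.69063389415078))
30 (np.float64(319.43764984898166), np.float64(224.17743151817547))
20 (np.float64(334.55971545901775), np.float64(208.2494514030559))
10 (np.float64(350.8235257196209), np.float64(194.46232453808295))
5 (np.float64(359.2021027154774), np.float64(188.51998159097252))
0 (np.float64(367.6462530394183), np.float64(183.27726364486944))
```

View pics/s3.png

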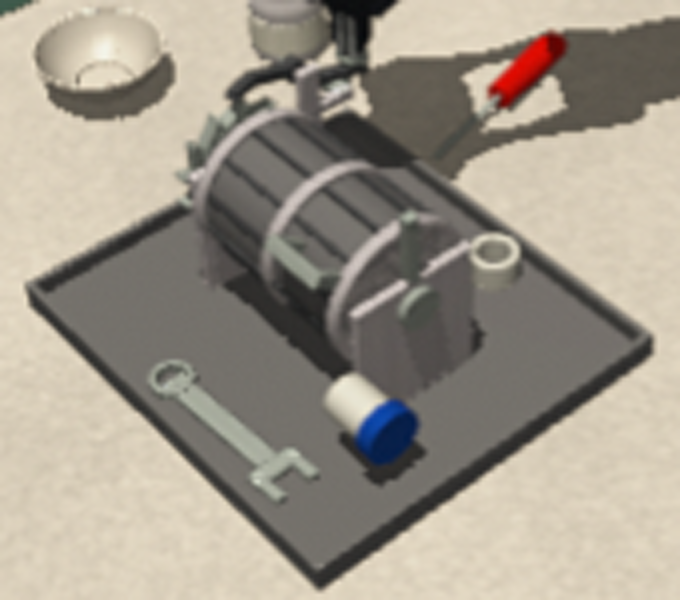

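The bar centre is now at about (300,262), roughly 51°, which puts the wheel near 0.77 rad and turning at about 0.37 rad/s. I'll hold about 1.1 s more and measure again.

```bash
python3 -m creep '[0,0,0,0,-1, 0,0,0,0,-1, 0,0,0,0,-1, 0,0,0,0,-1, 0,0,0,0,-1, 0,0,0,0,-1, 0,0,0,0,-1, 0,0,0,0,-1]'| grep -E 'clock|pos|ft'; python3 -m creep '[0,0,0,0,-1]'| grep -E 'clock|pos|ft'
python3 - <<'E'
from h import *
cv2.imwrite("pics/s4.png",cv2.resize(cv2.cvtColor(get_image("scene"),cv2.COLOR_RGB2BGR)[150:300,195:365],None,fx=4,fy=4,interpolation=cv2.INTER_CUBIC))
print(state()["clock"])
E
```

```text
clock: 8.18
tool_pos: [0.4896, -0.1999, 0.3109]
ft_force: [-0.7, 2.2, 8.1]
clock: 8.3
tool_pos: [0.4895, -0.1999, 0.3109]
ft_force: [-0.4, 0.8, 6.8]
8.35
```

View pics/s4.png

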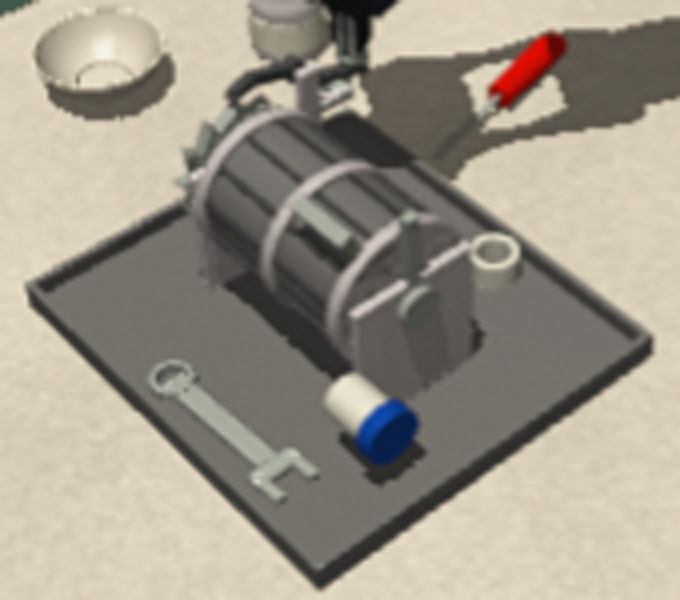

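The bar centre is at about (323,222), roughly 29°, so the wheel is near 1.13 rad. I'll hold about 0.45 s more, then release.

```bash
python3 -m creep '[0,0,0,0,-1, 0,0,0,0,-1, 0,0,0,0,-1, 0,0,0,0,-1, 0,0,0.03,0,-1, 0,0,0.06,0,-1, 0,0,0.07,0,-1, 0,0,0.07,0,-1]'| grep -E 'clock|pos|ft'; python3 -m creep '[0,0,0,0,-1, 0,0,0,0,-1, 0,0,0,0,-1, 0,0,0,0,-1, 0,0,0,0,-1, 0,0,0,0,-1, 0,0,0,0,-1, 0,0,0,0,-1]'| grep -E 'clock|pos|ft'
python3 - <<'E'
from h import *
a=get_image("scene")
cv2.imwrite("pics/s5.png",cv2.resize(cv2.cvtColor(a,cv2.COLOR_RGB2BGR)[150:300,195:365],None,fx=4,fy=4,interpolation=cv2.INTER_CUBIC))
E
python3 -m creep '[0,0,0,0,-1, 0,0,0,0,-1, 0,0,0,0,-1, 0,0,0,0,-1]'| grep -E 'clock'
python3 - <<'E'
from h import *
b=cv2.cvtColor(get_image("scene"),cv2.COLOR_RGB2BGR)[150:300,195:365]
b=cv2.resize(b,None,fx=4,fy=4,interpolation=cv2.INTER_CUBIC);a=cv2.imread("pics/s5.png")
print("moved px",(cv2.absdiff(a,b).sum(2)>60).sum())
E
```

```text
clock: 9.35
tool_pos: [0.4891, -0.1998, 0.3797]
ft_force: [-0.2, 0.3, -0.0]
clock: 10.35
tool_pos: [0.4892, -0.1998, 0.3798]
ft_force: [-0.2, -0.8, 0.7]
clock: 10.9
moved px 13
```

View pics/s5.png

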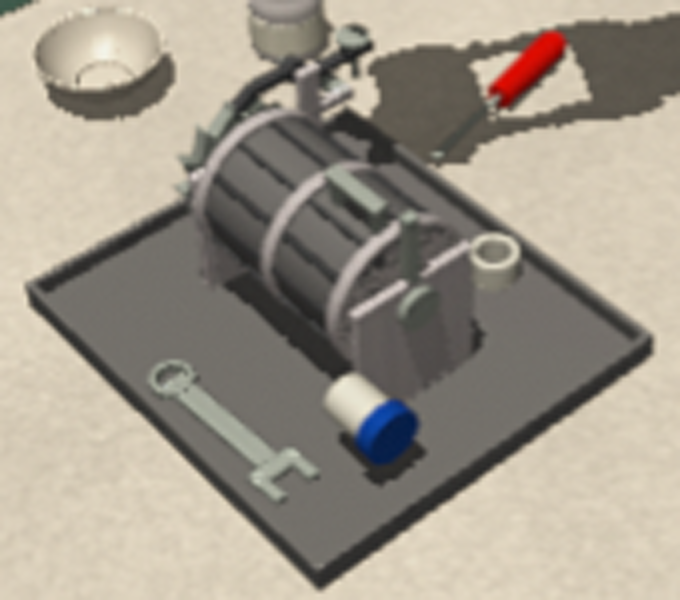

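The pawl is seated, and nothing moved between the last two pictures. The bar centre is at about (358,194), roughly 7° from the top, so the best tooth is engaged.

```bash
python3 -c "
from cell import *
print(sign_off())"
```

```text
the job is handed in; nothing more can be done
None
```

The drum turned back by itself and is locked three teeth on, with the handle about 7° short of the pointer by camera. The highest push I read on the pad was 8 N, and the job was handed in with the arm clear.

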